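# Hang the tube carrier on the rack between its neighbours

## Task

Take the tube carrier that stands on the table by its handle, lower it through the narrow gap between the two carriers hanging on the rack, hook it over the middle bar and press it down gently until it snaps fully home on the bar and pushes the bar's small pin in; then let go. The middle bar is adjustable and not exactly where it is said to be, so feel for it. Do not ram the rack or the neighbours, leave the neighbours hanging where they are, and leave the other things on the table alone.

Things in the scene. Friction and masses are not known exactly. Their poses are not given: they have to be found in the camera images.
- carrier: The carrier to hang, standing on the table: white open box 34 (x) x 44 (y) x 70 mm high with two capped tubes fixed in it, about 0.15 kg. Origin: centre of its underside; z up, +x towards its hook side. A steel strap rises along the +x wall; the strap's rear face (x = +17, 36 wide) is flat from z = 6 to 112 mm.
- carrier_handle (a point): Centre of the carrier's grey handle block, 14 (x) x 16 (y) mm, standing on the hook from z = 112 to 153 mm above the carrier's underside; grip it across x from above.
- carrier_hook (a point): Underside of the carrier's hook bridge (24 wide in y), 106 mm above the underside, x = 22 mm. The hook opens down: strap face at x = 17; lip at x = 32 to 36 hanging down to z = 88, with a rolled bead of 2.5 mm radius inside it (centre x = 32, z = 90.5), so the mouth is clear from x = 17 to 29.5.
- neighbour_left: A carrier of the same form and size (two tubes), hanging on the rack's +y bar. Origin and axes as for the carrier. Its handle top is about 182 mm above the table.
- neighbour_right: A carrier of the same form and size (one tube), hanging on the rack's -y bar. Origin and axes as for the carrier. Its handle top is about 182 mm above the table.
- rack: Fixed grey rack: base plate 8 mm thick (x -30 to 86, y -95 to 95), cross rail at the back (x 56 to 81, up to 130 mm high) carrying three upright bars at y = +48, 0, -48 mm on stems. Origin on the table; z up, -x the open front. Outer bars: front face x = 0, 12 thick, top at z = 135. Keep pushes on the rack below 30 N, on the neighbours below 8 N.
- middle_place (a point): Nominal middle of the top front edge of the rack's middle bar, z = 135 mm. That bar (10 thick in x, 26 wide, 50 high) is clamped differently each time and is NOT measured: its front face is anywhere from 10 mm before (-x) to 10 mm behind this point, its top edge up to 7 mm above or below it. In y it is exact. Find it by touch.
- gap (a point): Middle of the gap between the neighbours, nominal, at bar top height. Home, the carrier has about 4 mm free on either side, its axes along the rack's, strap face on the bar's front face, bridge on the bar's top, lip behind it. A rounded spring plunger (radius 4, centre 11 below the top) stands 4.5 mm out of the bar's back: pressing the bead past it takes some 5 to 10 N, then it is drawn home.
- presence_pin (a joint): Pin of 6 mm diameter in the top of the rack's middle bar (5 mm behind its front face), on a weak spring (0.3 to 0.6 N). 0 = out, standing 4 mm above the bar's top edge; it grows as it is pushed down, 0.004 m = flush, which is when a carrier is fully home.
- roll: Roll of labels, 62 x 72 x 72 mm, standing on the table; bystander. Origin: centre of its underside.
- glue: Glue stick, 26 mm across, 90 mm high, upright on the table; bystander. Origin: centre of its underside.
- tape: Roll of brown tape, 93 mm across, 48 mm high, lying flat on the table; bystander. Origin: centre of its underside.

How it is judged:
By the outcome, as a careful person would: the job done as asked, in the order asked, and still so for the second after the job is handed in, with the robot touching nothing.
It also fails if it takes over 64 s, if anything falls off the work surface, if the arm or the gripper's body presses on something with over 40 N, if the wrist force passes 120 N, or if a joint passes its speed limit or range.

## Robot

A 6-joint arm with a two-finger parallel gripper is mounted at the origin on a cart in front of the work surface, level with it; the furniture and walls round the work are solid. World frame = base frame: x ahead of the robot, y to its left, z up, the work surface at z = 0. Lengths are in m, angles in rad, forces in N, time in s.
With the tool pointing down it reaches from about 0.325 to 0.9 m from the base axis. Payload 6.1 kg.
Tool frame: the origin (TCP) lies on the centre line of the jaws, within the pads' length; the fingertips stand 11 mm ahead of it and the grasp point (between the pads) lies 8 mm behind it; z points along the fingers, y is the line along which they close (so a half turn about z gives the same grasp; the last joint's range is limited). The gripper opens to 85 mm and grips with 20 to 120 N. Pads are 22 mm wide; open, the fingers measure 114 mm over their backs; the gripper's body (76 mm by 85 mm) begins 54 mm behind the grasp point. The pads swing forward as they close: fully open they stand 13 mm farther back than shut.
Start: joints at [0.99, 0.22, 1.526, -0, 1.395, -0.126], TCP at [0.275, 0.561, 0.242] pointing down, gripper open.
Joint ranges: [-2.98, 2.98], [-0.91, 2.08], [0.09, 2.57], [-1.24, 4.39], [0.2, 2.65], [-2.68, 2.68]. Speed limits (rad/s): [2.57, 2.57, 3.01, 3.14, 3.14, 3.14].

## Interface

Orientations are given as a rotation vector (axis times angle).
In Python, from workcell import bot, effector, viewer, ticket gives the robot as it stands. Calls block until the motion is done:
- bot.move_to(position, orientation): joint-space move of the TCP to a pose.
- bot.move_l(position, rot=None, v=0.15): straight line of the TCP; rot=None keeps the orientation; v is the mean speed in m/s.
- bot.set_joints(angles): joint-space move.
- effector.command_gripper(opening): opening from 0.0 (shut) to 1.0 (fully open); the grip force is fixed at half the most; returns when the fingers have stopped.
- bot.sleep(seconds).
- bot.ik(position, orientation): joint angles nearest the present ones, or None.
- viewer.get_image(name): name is "scene" or "top"; returns (picture, depth): 384x512x3 uint8, red, green, blue; 384x512 float32, m along the optical axis (not along the pixel's ray), 0 where there is no reading.
- viewer.camera_model(name): a dict with "K" (3x3 intrinsics, pixels), "world_to_cam" (4x4, takes a point from world to camera coordinates). Camera axes: x right, y up, looking along -z (the intrinsics and any distortion apply to the point x, -y, -z); pixel columns grow to the right and rows downward; lengths in m; the calibration is good to about 2 mm. A picture is of the moment at which its call begins. camera_model takes no time and is no camera call.
A pose or a line that the arm cannot do raises bot.Unreachable and nothing moves.
- ticket.close_job(): hands the job in; it is judged then, once.
Readings, each from a call of its own:
- bot.current_clock(): time.
- bot.current_joint_pos(): joint angles.
- bot.current_joint_velocities(): joint speeds.
- bot.current_joint_efforts(): joint torques, N m.
- bot.current_tcp_pos(): TCP position.
- bot.current_eef_rot(): TCP orientation.
- bot.current_ft_force(): force on the tool from outside, world axes, zero at the start.
- bot.current_moment(): the same for the moment, N m.
- bot.current_width(): opening from 0.0 (shut) to 1.0 (fully open).
- bot.current_grasp_force(): force on a finger pad.
Only numpy, scipy, OpenCV 4.12 (cv2) and the standard library are available. Lean on these libraries where they do the work, as an engineer would, in place of code of your own. Each camera call takes 0.05 s, during which the arm holds its last target. There are 200 camera calls.

## Working session

There is one attempt and no reset: what is moved stays moved. The work goes in short steps, each a Python script; the robot and the scene stay as the last script left them, time stands still between calls to the robot, and variables do not carry over. Pictures are saved under pics/ and viewed, at most 10 in all, crops included, and the job is handed in when it is done.

```bash
mkdir -p pics; ls; python3 - <<'E'
from workcell import bot, viewer
import cv2, numpy as np
for n in("scene","top"):
    p,d=viewer.get_image(n); cv2.imwrite(f"pics/{n}0.png",p[:,:,::-1]); np.save(f"{n}0.npy",d); np.save(f"{n}0rgb.npy",p)
    m=viewer.camera_model(n); print(n,m)
print(bot.current_eef_rot(),bot.current_clock(),bot.current_ft_force())
E
```

```text
pics
scene {'K': array([[424.77289524,   0.        , 250.59817739],
       [  0.        , 424.77289524, 194.11566349],
       [  0.        ,   0.        ,   1.        ]]), 'world_to_cam': array([[ 0.62063892, -0.78394704, -0.01530899, -0.44452092],
       [ 0.45669958,  0.34555361,  0.81976716, -0.25132062],
       [-0.63736396, -0.51577101,  0.57249231, -1.01109999],
       [ 0.        ,  0.        ,  0.        ,  1.        ]])}
top {'K': array([[389.31527346,   0.        , 258.19363747],
       [  0.        , 389.31527346, 187.94681275],
       [  0.        ,   0.        ,   1.        ]]), 'world_to_cam': array([[-0.01830967, -0.9995409 ,  0.02414003, -0.17195951],
       [ 0.98481229, -0.01386007,  0.17306834, -0.51864136],
       [-0.1726543 ,  0.02694222,  0.98461394, -0.99844264],
       [ 0.        ,  0.        ,  0.        ,  1.        ]])}
[-7.08073907e-01 -3.06011393e+00  2.68395129e-03] 0.1 [0.72660248 0.30481329 0.27110246]
```

View pics/scene0.png

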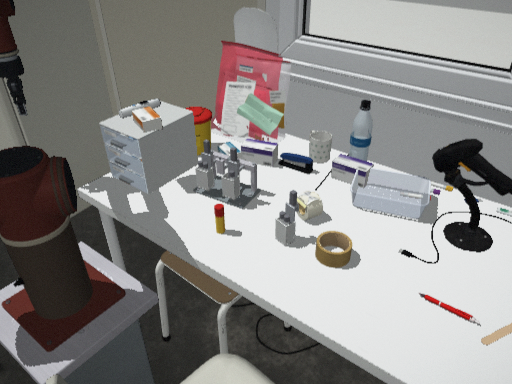

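View pics/top0.png

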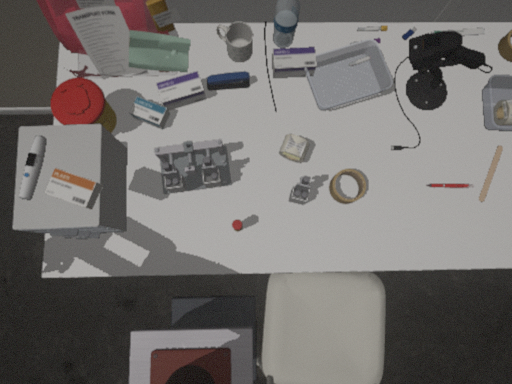

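The scene picture shows the carrier at about (287,225), the rack with two neighbours at (228,178), glue at (220,218) and tape at (333,248). In the top view the carrier is at (301,188) and the rack at (194,167). Next I'll enlarge both and get the depth points.

```bash
cat > h.py <<'E'
import numpy as np, cv2
from workcell import viewer
def cloud(n,d):
    m=viewer.camera_model(n);K=m["K"];W=np.linalg.inv(m["world_to_cam"])
    v,u=np.indices(d.shape)
    P=np.stack([(u-K[0,2])/K[0,0]*d,-(v-K[1,2])/K[1,1]*d,-d],-1)
    return P@W[:3,:3].T+W[:3,3]
def ray(n,u,v,z):
    m=viewer.camera_model(n);K=m["K"];W=np.linalg.inv(m["world_to_cam"])
    r=W[:3,:3]@np.array([(u-K[0,2])/K[0,0],-(v-K[1,2])/K[1,1],-1]);c=W[:3,3]
    return c+r*(z-c[2])/r[2]
E
python3 - <<'E'
from h import *
t=cv2.imread("pics/top0.png"); s=cv2.imread("pics/scene0.png")
a=cv2.resize(t[125:215,145:325],None,fx=4.4,fy=4.4,interpolation=cv2.INTER_CUBIC)
b=cv2.resize(s[130:250,185:305],None,fx=5,fy=5,interpolation=cv2.INTER_CUBIC)
cv2.imwrite("pics/tc.png",a);cv2.imwrite("pics/sc.png",b)
d=np.load("top0.npy");P=cloud("top",d)
np.set_printoptions(linewidth=250,suppress=True)
print("table",np.median(P[230:260,120:400,2]))
print("z mm carrier");print((P[172:208,286:320,2]*1000).astype(int)[::1])
E
```

```text
table 0.0012855699714020563
z mm carrier
[[ 0  2  2 ...  0  5  0]
 [ 2  0 -3 ...  1  3  0]
 [ 2  2  0 ...  3  4  0]
 ...
 [ 0  4  4 ...  1 -1  3]
 [ 2  5  4 ...  0  3  0]
 [-2  0  3 ...  0  2  3]]
```

View pics/tc.png

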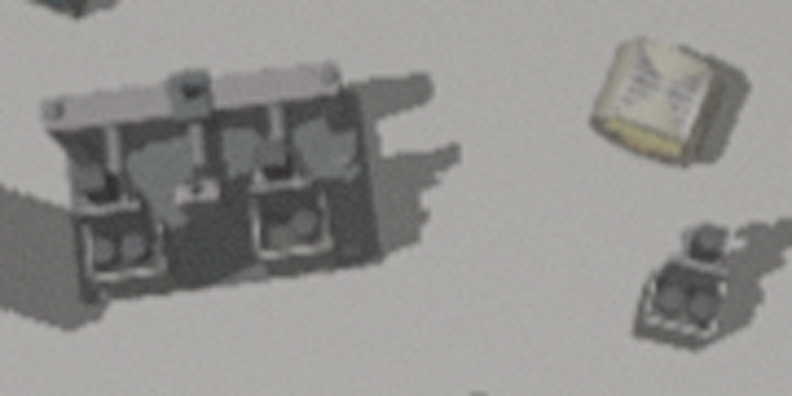

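View pics/sc.png

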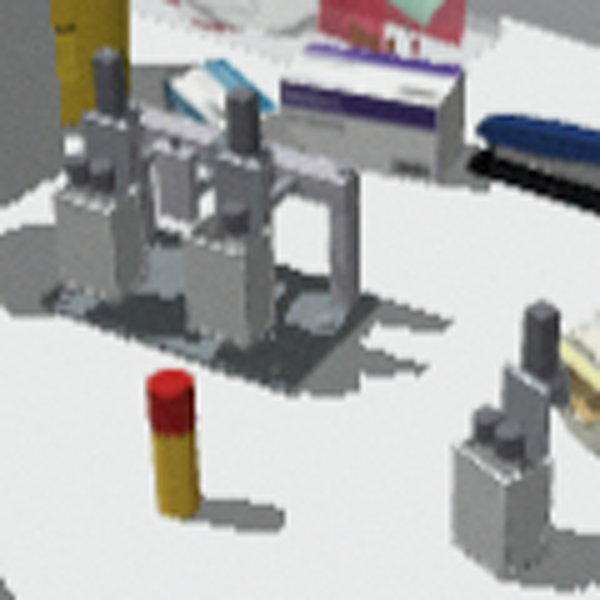

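The crops show the neighbours' handles at (97,180) and (272,160) in the top crop, the middle bar with its pin at about (197,190), and the rack turned roughly +8°. The carrier's handle is at (708,243), with its hook pointing up-right. Next I'll measure these from the depth.

```bash
python3 - <<'E'
from h import *
np.set_printoptions(precision=4,suppress=True)
C=[]
for n in("top","scene"):
    d=np.load(n+"0.npy");P=cloud(n,d)
    if n=="top": PT=P
    C.append(P[(d>0)])
    # handle/rail probes
c=ray("top",145+685/4.4,125+297/4.4,.07); r=ray("top",145+197/4.4,125+190/4.4,.135)
print("carrier~",c,"bar~",r)
def rect(P,name):
    if len(P)<5: print(name,len(P));return
    q=cv2.minAreaRect((P[:,:2]*1000).astype(np.float32)); print(name,len(P),"ctr",np.round(q[0],1),"size",np.round(q[1],1),"ang",round(q[2],1),"zmed",np.round(np.median(P[:,2])*1000,1),"mean",P.mean(0)[:2]*1000)
for n,P in zip(("top","scene"),C):
    print(n)
    near=lambda p,r:P[np.hypot(P[:,0]-p[0],P[:,1]-p[1])<r]
    Q=near(c,.06)
    for lo,hi in((.145,.165),(.10,.12),(.06,.1),(.03,.07),(.01,.04)): rect(Q[(Q[:,2]>lo)&(Q[:,2]<hi)],f"car {lo}-{hi}")
    Q=near(r,.13)
    for lo,hi in((.174,.195),): 
        H=Q[(Q[:,2]>lo)&(Q[:,2]<hi)]
        m=H[:,1]>r[1]; rect(H[m],"hL");rect(H[~m],"hR")
    B=near(r,.018); B=B[(B[:,2]>.12)&(B[:,2]<.155)]; rect(B,"bar top"); 
    if len(B): print(np.percentile(B[:,2],[10,50,90]))
    R=Q[(Q[:,2]>.122)&(Q[:,2]<.14)&(Q[:,0]>r[0]+.035)]; rect(R,"rail")
    N=Q[(Q[:,2]>.09)&(Q[:,2]<.105)&(Q[:,0]<r[0])]; m=N[:,1]>r[1]; rect(N[m],"boxL rim");rect(N[~m],"boxR rim")
    F=Q[(Q[:,2]>.004)&(Q[:,2]<.0125)]; rect(F,"base")
E
```

```text
carrier~ [ 0.4981 -0.2912  0.07  ] bar~ [ 0.5523 -0.0099  0.135 ]
top
car 0.145-0.165 42 ctr [ 520.  -295.8] size [15.1 14.5] ang 72.5 zmed 153.4 mean [ 519.3266 -295.1137]
car 0.1-0.12 58 ctr [ 520.6 -296.3] size [34.6 23.1] ang 73.3 zmed 112.3 mean [ 515.5775 -292.766 ]
car 0.06-0.1 180 ctr [ 504.6 -291.9] size [43.5 49.8] ang 74.6 zmed 78.4 mean [ 496.0868 -289.1498]
car 0.03-0.07 128 ctr [ 496.2 -288.8] size [42.8 32.3] ang 74.1 zmed 53.8 mean [ 494.5756 -287.7831]
car 0.01-0.04 51 ctr [ 495.7 -288.8] size [42.7 31.5] ang 75.1 zmed 26.9 mean [ 491.8608 -284.1498]
hL 48 ctr [550.7  39.6] size [13.2 16.1] ang 8.3 zmed 182.7 mean [550.156   39.4039]
hR 44 ctr [562.4 -56.7] size [14.2 15.6] ang 13.8 zmed 183.2 mean [562.1229 -57.0519]
bar top 60 ctr [555.8  -9.3] size [15.2 24.2] ang 4.8 zmed 132.6 mean [553.457   -9.5442]
[0.1248 0.1326 0.1365]
rail 3
boxL rim 103 ctr [530.   23.9] size [33.8 71.5] ang 7.4 zmed 99.2 mean [527.7834  31.4859]
boxR rim 70 ctr [537.5 -47.1] size [30.6 69.1] ang 3.0 zmed 98.8 mean [533.9628 -54.1544]
base 1534 ctr [549.8 -11.6] size [246.8 255.6] ang 58.
[... 407 characters left out ...]
 zmed 53.4 mean [ 486.8483 -299.4409]
car 0.01-0.04 174 ctr [ 485.1 -298.3] size [30.7 54.7] ang 24.2 zmed 25.3 mean [ 485.2213 -299.883 ]
hL 22 ctr [550.5  35.9] size [17.9 12.8] ang 85.9 zmed 179.0 mean [548.9583  34.3738]
hR 25 ctr [560.3 -60.2] size [15.2 17.5] ang 17.4 zmed 180.0 mean [560.0107 -61.6699]
bar top 38 ctr [550.2 -12. ] size [11.3 25.8] ang 6.8 zmed 128.8 mean [550.4018 -13.9093]
[0.1223 0.1288 0.1333]
rail 0
boxL rim 115 ctr [530.7  21.3] size [41.8 66.6] ang 9.0 zmed 96.6 mean [526.7804  23.472 ]
boxR rim 88 ctr [535.7 -49. ] size [76.9 30.3] ang 87.6 zmed 95.8 mean [535.4945 -55.9541]
base 636 ctr [578.2 -14.6] size [143.8 186.2] ang 0.6 zmed 6.4 mean [569.5059 -29.5625]
```

```bash
python3 - <<'E'
from h import *
np.set_printoptions(precision=4,suppress=True)
f=lambda u,v,z:ray("top",144.9+u/4.4,124.9+v/4.4,z)*1000
def yaw(a,b): d=a-b; return np.degrees(np.arctan2(-d[0],d[1])),np.hypot(*d[:2])
L,R=f(40,101,130),f(335,64,130); print("rail back",L,R,yaw(L,R))
L,R=f(52,130,130),f(339,88,130); print("rail front",L,R,yaw(L,R))
L,R=f(92,304,8),f(381,263,8); print("base front",L,R,yaw(L,R), (L+R)/2)
d=np.load("top0.npy");P=cloud("top",d)
for u,v in((190,92),(190,75),(120,105),(260,85),(300,80),(197,185),(185,190),(210,190)): i,j=round(124.9+v/4.4),round(144.9+u/4.4); print(u,v,P[i,j]*1000,d[i,j])
q=P[(P[...,2]>.11)&(P[...,2]<.145)&(P[...,0]>.59)&(P[...,0]<.68)&(abs(P[...,1])<.13)]
z=q*1000;print(len(z)); print(cv2.minAreaRect(z[:,:2].astype(np.float32)),np.median(z[:,2]))
for k in("glue",): pass
# highest things in the carrying corridor
s=P[(P[...,0]>.4)&(P[...,0]<.7)&(P[...,1]>.1)&(P[...,1]<.4)]; print("cabinet zmax",s[:,2].max())
s=P[(P[...,0]>.4)&(P[...,0]<.7)&(P[...,1]>-.4)&(P[...,1]<.09)]; print("zmax",s[:,2].max())
E
```

```text
rail back [-36619.1794 -31833.3041 130000.    ] [-39341.1362  -9063.9172 130000.    ] (np.float64(-173.18295114858353), np.float64(22931.50737509066))
rail front [-34295.426  -30849.7658 130000.    ] [-37400.1521  -8757.0309 130000.    ] (np.float64(-172.00052218844613), np.float64(22309.824300140484))
base front [ -792.1481 -1619.4413  8000.    ] [-945.5376 -443.8945 8000.    ] (np.float64(-172.56584542863948), np.float64(1185.5119416900582)) [ -868.8428 -1031.6679  8000.    ]
190 92 [614.3709  -1.9601 116.7308] 0.9896345
190 75 [626.2708  -1.1221 112.2376] 0.9960905
120 105 [609.9807  40.464  106.0353] 0.9982644
260 85 [622.9813 -41.0039 103.8876] 1.0048186
300 80 [624.6019 -64.4083 106.5581] 1.0030996
197 185 [554.0939 -11.2052 140.2002] 0.9563682
185 190 [553.0534  -2.9529 134.214 ] 0.96186024
210 190 [553.4596 -17.3513 131.6365] 0.9648562
80
((616.57177734375, -0.8658828735351562), (28.256765365600586, 166.63902282714844), 12.157830238342285) 111.31839391960247
cabinet zmax 0.2467895250156098
zmax 0.18689961701280355
```

```bash
cat >> h.py <<'E'
from scipy.spatial.transform import Rotation as Ro
def rot(yaw,s=1):  # tool down, tool y along +-x axis of the yawed frame
    y=s*np.array([np.cos(yaw),np.sin(yaw),0]);z=np.array([0,0,-1.]);x=np.cross(y,z)
    return Ro.from_matrix(np.stack([x,y,z],1)).as_rotvec()
CY=np.radians(-16); RY=np.radians(7.1)
E
python3 - <<'E'
from h import *
from workcell import bot,effector
np.set_printoptions(precision=4,suppress=True)
f=lambda u,v,z:ray("top",144.9+u/4.4,124.9+v/4.4,z)*1000
L,R=f(92,304,.008),f(381,263,.008); a=(L+R)/2; print("base mid", a, "rack origin", a[:2]+30*np.array([np.cos(RY),np.sin(RY)]),np.hypot(*(L-R)[:2]))
H=np.array([.520,-.2958])
for s in(1,-1):
    print(s,bot.ik([*H,.40],rot(CY,s)),bot.ik([.556,-.008,.16],rot(RY,s)))
s=min((1,-1),key=lambda s:abs(bot.ik([*H,.4],rot(CY,s))[5])); print(s)
p=bot.current_tcp_pos(); bot.move_l([p[0],p[1],.40],v=.25)
bot.move_to([*H,.40],rot(CY,s)); 
bot.move_l([*H,.20],v=.25); print(bot.current_clock(),bot.current_ft_force())
bot.move_l([*H,.129],v=.1); print(bot.current_clock(),bot.current_ft_force(),bot.current_tcp_pos())
E
```

```text
base mid [521.1532 -16.3639   8.    ] rack origin [550.9232 -12.6559] 183.05667855541134
1 [-0.649   0.1043  1.3667 -0.      1.6706 -0.3697] [-0.1562  0.1306  1.7887 -0.      1.2223 -0.2801]
-1 None NoneTraceback (most recent call last):
  File "<stdin>", line 9, in <module>
  File "<stdin>", line 9, in <lambda>
TypeError: 'NoneType' object is not subscriptable
```

```bash
python3 - <<'E'
from h import *
from workcell import bot,effector
np.set_printoptions(precision=4,suppress=True)
H=np.array([.520,-.2958])
p=bot.current_tcp_pos(); bot.move_l([p[0],p[1],.40],v=.25)
bot.move_to([*H,.40],rot(CY)); 
bot.move_l([*H,.20],v=.25); print(bot.current_clock(),bot.current_ft_force())
bot.move_l([*H,.129],v=.1); print(bot.current_clock(),bot.current_ft_force(),bot.current_tcp_pos())
from workcell import viewer
p,d=viewer.get_image("scene"); cv2.imwrite("pics/g.png",cv2.resize(p[130:280,215:365,::-1],None,fx=4,fy=4))
E
```

```text
4.9583 [0.3007 0.4181 0.0956]
5.8167 [ 0.2686 -0.5391  0.3916] [ 0.5205 -0.2961  0.1297]
```

View pics/g.png

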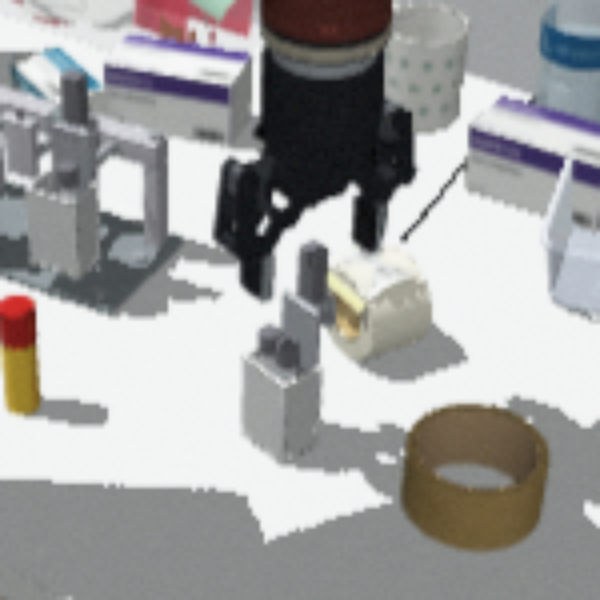

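The handle at (312,265) stands between the fingertips at (262,288) and (370,242), and nothing else is near the fingers, so I'll grip and lift.

```bash
python3 - <<'E'
from h import *
from workcell import bot,effector,viewer
np.set_printoptions(precision=4,suppress=True)
effector.command_gripper(0.0); print(bot.current_width()*85,bot.current_grasp_force(),bot.current_ft_force())
p=bot.current_tcp_pos(); bot.move_l([p[0],p[1],.35],v=.2)
print(bot.current_clock(),bot.current_ft_force(),bot.current_moment(),bot.current_width()*85)
# gap: handle aims; TCP = handle centre. start with strap 14 mm before nominal
xa=np.array([np.cos(RY),np.sin(RY)])
mid=np.array([.5565,-.0085]); T=mid-.014*xa
bot.move_to([*T,.35],rot(RY)); bot.move_l([*T,.265],v=.2)
print(bot.current_clock(),bot.current_tcp_pos(),bot.current_ft_force())
for n in("scene","top"):
    p,d=viewer.get_image(n); np.save(n+"1.npy",d); cv2.imwrite(f"pics/{n}1.png",p[:,:,::-1])
s=cv2.imread("pics/scene1.png"); cv2.imwrite("pics/s1c.png",cv2.resize(s[90:220,165:295],None,fx=4.6,fy=4.6,interpolation=cv2.INTER_CUBIC))
E
```

```text
12.996647252344959 58.76932740211487 [-0.1351  0.0342  1.4267]
7.775 [-1.3889 -1.0565 -2.1346] [ 0.0133 -0.0914 -0.0349] 12.889549263942898
9.4583 [ 0.543  -0.0111  0.2656] [ 1.0412 -0.1333 -1.4932]
```

View pics/s1c.png

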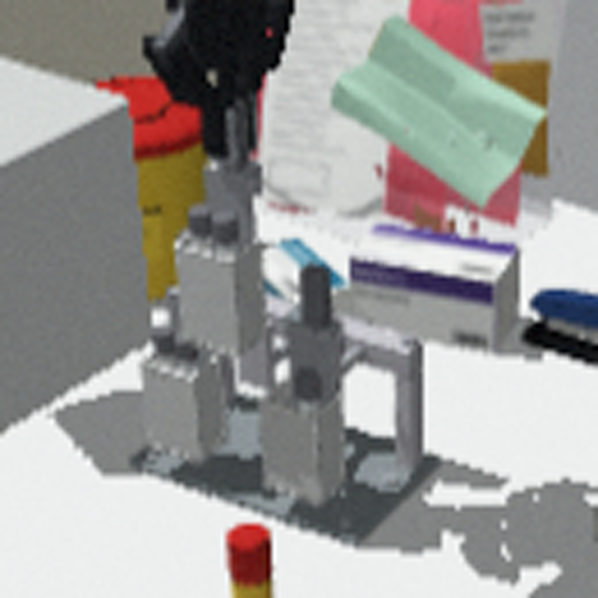

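The carrier is held level above the gap: its box is at (215,290) in the crop, between and above the neighbours' boxes at (185,405) and (302,445). I'll compare the three boxes' sideways positions in the same camera.

```bash
python3 - <<'E'
from h import *
np.set_printoptions(precision=1,suppress=True)
xa=np.array([np.cos(RY),np.sin(RY)]);ya=np.array([-xa[1],xa[0]]); o=np.array([.5486,-.0095])
for n in("scene","top"):
    d=np.load(n+"1.npy");P=cloud(n,d)[d>0]; q=P[:,:2]-o; r=np.c_[q@xa,q@ya,P[:,2]]*1000
    for nm,yc,z0 in(("L",48,29),("R",-48,29),("held",0,136.)):
        m=(abs(r[:,1]-yc)<38)&(r[:,2]>z0+15)&(r[:,2]<z0+74)&(r[:,0]>-65)&(r[:,0]<-2)
        B=r[m]; 
        if len(B)<30: print(n,nm,len(B)); continue
        w=cv2.minAreaRect(B[:,:2].astype(np.float32))
        # front face: fit x=a+b*y on lowest-x points
        x0=np.percentile(B[:,0],3); F=B[abs(B[:,0]-x0)<4]
        b=np.polyfit(F[:,1],F[:,0],1)
        print(n,nm,len(B),"rect",np.round(w[0],1),np.round(w[1],1),round(w[2],1),"front",len(F),"x",x0,"y 3/97%",np.percentile(F[:,1],[3,97]),"mid",np.percentile(F[:,1],[3,97]).mean(),"slope deg",np.degrees(b[0]), "z",B[:,2].max())
E
```

```text
scene L 284 rect [-18.8  44.8] [49.1 33.4] 89.3 front 114 x -34.030421671873775 y 3/97% [24.8 64.1] mid 44.47823229929192 slope deg -0.2975216833719853 z 102.81999059378855
scene R 304 rect [-19.5 -43.2] [34.2 64.8] 0.7 front 136 x -33.64239356801031 y 3/97% [-72.7 -31. ] mid -51.808664332054974 slope deg 0.06371814180436541 z 102.77216335715012
scene held 367 rect [-32.9  -5.9] [37.9 49.4] 8.6 front 166 x -48.70229235907643 y 3/97% [-26.9  14.5] mid -6.201148231000324 slope deg 0.25161057930180364 z 209.74540810210794
top L 72 rect [-23.4  46.1] [39.3 15.7] 86.1 front 58 x -30.85013782675445 y 3/97% [29.9 61.9] mid 45.92333201395222 slope deg -0.34132017839226825 z 101.78412896170408
top R 137 rect [-16.6 -48.3] [43.7 28.8] 90.0 front 81 x -30.78109935047355 y 3/97% [-68.9 -28.2] mid -48.523120437242525 slope deg -0.21682126951418945 z 102.56558492005774
top held 233 rect [-28.1  -2.1] [34.4 44.1] 0.8 front 109 x -45.03899274867288 y 3/97% [-23.2  18.2] mid -2.5029546145808474 slope deg -0.783334787451792 z 209.87621368653143
```

```bash
cat >> h.py <<'E'
from workcell import bot,effector
xa=np.array([np.cos(RY),np.sin(RY)]);ya=np.array([-xa[1],xa[0]])
def force(n=6):
    F=[]
    for _ in range(n): F.append(bot.current_ft_force()); bot.sleep(.015)
    f=np.mean(F,0); return np.array([f[:2]@xa,f[:2]@ya,f[2]])
def step(q,dx=0,dy=0,dz=0,v=.05):  # q = commanded TCP
    q=q+np.r_[dx*xa+dy*ya,dz]; bot.move_l(list(q),v=v); return q
E
python3 - <<'E'
from h import *
np.set_printoptions(precision=2,suppress=True)
q=np.r_[np.array([.5565,-.0085])-.014*xa,.265]
q=step(q,dy=.0022); f0=force(15); print(f0,bot.current_tcp_pos()*1000-q*1000)
q=step(q,dz=-.027)
while q[2]>.192:
    q=step(q,dz=-.006 if q[2]>.198 else .1915-q[2]); f=force(4)-f0; print(q[2],f)
    if abs(f[1])>2 or abs(f[2])>3: break
np.save("q.npy",q);np.save("f0.npy",f0);print(bot.current_clock(),bot.current_tcp_pos()*1000-q*1000)
p,d=viewer.get_image("scene"); np.save("scene2.npy",d); cv2.imwrite("pics/s2c.png",cv2.resize(p[90:220,165:295,::-1],None,fx=4.6,fy=4.6,interpolation=cv2.INTER_CUBIC))
E
```

```text
[-0.19  0.04 -1.85] [0.02 0.05 0.11]
0.232 [ 0.27 -0.01  0.12]
0.226 [ 0.12 -0.56  0.22]
0.22 [ 0.13 -0.24 -0.22]
0.214 [ 0.23 -0.02  0.2 ]
0.208 [ 0.06 -0.05  0.44]
0.20199999999999999 [ 0.46  0.32 -0.12]
0.19599999999999998 [ 0.25 -0.03  0.35]
0.1915 [-0.37 -0.22 -0.04]
13.4 [-0.1   0.01 -0.15]
```

View pics/s2c.png

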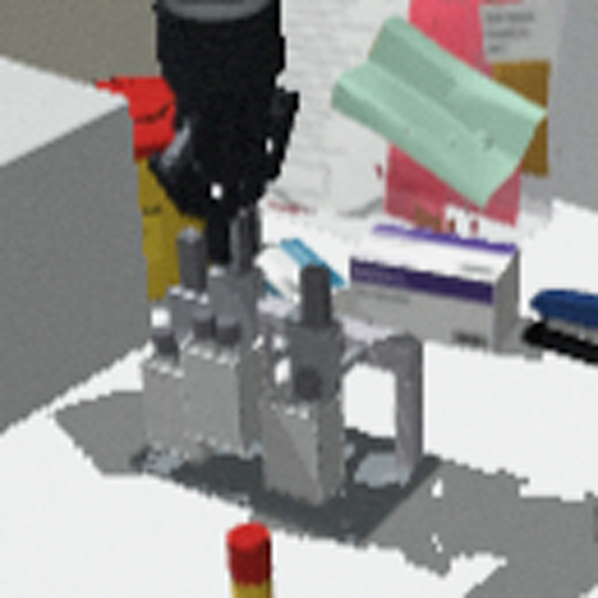

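The carrier is in the gap without contact: its box is at (215,400), clear of both neighbours' boxes. I'll re-check the sideways centring, then feel for the bar face.

```bash
python3 - <<'E'
from h import *
np.set_printoptions(precision=2,suppress=True)
o=np.array([.5486,-.0095])
d=np.load("scene2.npy");P=cloud("scene",d)[d>0]; Q=P[:,:2]-o; r=np.c_[Q@xa,Q@ya,P[:,2]]*1000
for nm,lo,hi,z0 in(("L",15,80,29),("R",-90,-29,29),("held",-32,26,62.)):
    F=r[(r[:,1]>lo)&(r[:,1]<hi)&(r[:,2]>z0+12)&(r[:,2]<z0+68)]; xf=-34 if nm!="held" else -48.7
    F=F[abs(F[:,0]-xf)<4.5]; print(nm,len(F),np.percentile(F[:,1],[3,97]),np.percentile(F[:,1],[3,97]).mean())
q=np.load("q.npy");f0=np.load("f0.npy")
for i in range(27):
    q=step(q,dx=.001,v=.02); f=force(3)-f0
    if i%4==0 or f[0]<-1.2: print(i,f)
    if f[0]<-1.2:
        f=force(8)-f0; print("check",f)
        if f[0]<-1.2: break
np.save("q.npy",q); print(bot.current_clock(),(bot.current_tcp_pos()-q)*1000,(q[:2]-o)@xa*1000,(q[:2]-o)@ya*1000)
E
```

```text
L 106 [33.11 66.12] 49.61885620646564
R 147 [-72.86 -30.81] -51.83374574895003
held 180 [-24.27  18.1 ] -3.0854864525175323
0 [0.19 0.49 0.19]
4 [ 0.35 -0.2   0.03]
8 [ 0.36  0.   -0.13]
11 [-1.7   0.71  0.36]
check [-1.1  -0.09  0.38]
12 [-4.96  0.35  3.21]
check [-5.18  0.31  2.96]
17.6167 [-0.82 -0.02 -0.2 ] 6.963023786036085 2.2158802716355686
```

```bash
python3 - <<'E'
from h import *
np.set_printoptions(precision=2,suppress=True)
q=np.load("q.npy");f0=np.load("f0.npy")
q=step(q,dx=-.0017,v=.02); print("backed",force(5)-f0)
pk=0
while q[2]>.150:
    q=step(q,dz=-.0015 if pk<1 else -.0007,v=.03); f=force(2)-f0; pk=max(pk,f[2])
    print(round((q[2]-.1297)*1000,2),f)
    if f[2]>12 or abs(f[1])>4 or abs(f[0])>8: break
    if q[2]-.1297>.045 and f[2]>3: print("early contact");break
np.save("q.npy",q); print(bot.current_clock(),(bot.current_tcp_pos()-q)*1000)
E
```

```text
backed [-0.23  0.36 -0.12]
60.3 [ 0.78 -0.44 -0.35]
58.8 [-0.35  0.06 -0.24]
57.3 [1.23 0.49 0.64]
55.8 [ 0.54 -0.35  0.34]
54.3 [ 0.44 -0.15  0.15]
52.8 [0.46 0.22 0.11]
51.3 [0.28 0.03 0.63]
49.8 [-0.17  0.48 -0.02]
48.3 [ 0.43 -0.58  0.42]
46.8 [-0.23  0.43  0.2 ]
45.3 [ 0.08 -0.    0.45]
43.8 [0.37 0.12 0.37]
42.3 [ 0.44  0.05 -0.02]
40.8 [-0.26 -0.12  0.19]
39.3 [0.25 0.44 0.27]
37.8 [1.   0.59 0.35]
36.3 [ 0.1  -0.73  0.02]
34.8 [ 0.26 -0.24  1.22]
34.1 [-0.85 -0.08  6.72]
33.4 [-0.73  0.7   8.16]
32.7 [-2.44  0.66  7.85]
32.0 [-1.38 -0.25  6.85]
31.3 [-0.88 -0.19  6.33]
30.6 [-0.04 -0.82  5.08]
29.9 [ 2.02 -1.12  3.11]
29.2 [ 3.72 -1.24  1.29]
28.5 [ 4.94 -0.74 -0.68]
27.8 [ 5.03 -1.18 -0.91]
27.1 [ 4.9  -0.35 -0.17]
26.4 [ 3.1   0.49 -1.15]
25.7 [-0.36  1.2   4.76]
25.0 [-2.49  1.1   9.57]
24.3 [-4.1   2.16 13.56]
27.3 [-0.09  0.06  1.64]
```

The force rose to about 8 N at the plunger, dropped as the hook was drawn in, then met a hard stop at an underside height of about 26 mm. That puts the bar top near 132 mm, which agrees with the camera. Next I'll relax the push, let go, rise and check.

```bash
python3 - <<'E'
from h import *
np.set_printoptions(precision=2,suppress=True)
q=np.load("q.npy");f0=np.load("f0.npy")
q=step(q,dz=.0012,v=.03); print(force(5)-f0,bot.current_tcp_pos()[2]-.1297)
effector.command_gripper(0.45); print(bot.current_width()*85,force(4)-f0)
q=step(q,dz=.05,v=.06); q=step(q,dz=.14,v=.25); bot.sleep(.3); print(force(5),bot.current_clock())
bot.set_joints(np.array(bot.current_joint_pos())+[.7,0,0,0,0,0]); print(bot.current_tcp_pos(),bot.current_clock())
for n in("top","scene"):
    p,d=viewer.get_image(n); P=cloud(n,d); P=P[d>0]; r=P[:,:2]-np.array([.5486,-.0095]); r=np.c_[r@xa,r@ya,P[:,2]]*1000
    cv2.imwrite(f"pics/{n}3.png",p[:,:,::-1])
    for yc in(48,0,-48):
        h=r[(abs(r[:,1]-yc)<20)&(abs(r[:,0]-8)<20)&(r[:,2]>160)&(r[:,2]<195)]; t=h[h[:,2]>np.percentile(h[:,2],97)-8]
        print(n,yc,len(t),np.median(t,0))
s=cv2.imread("pics/scene3.png")[120:220,180:280]; t=cv2.imread("pics/top3.png")[130:200,150:242]
cv2.imwrite("pics/end.png",np.hstack([cv2.resize(s,(400,400)),cv2.resize(t,(400,400))]))
E
```

```text
[-1.2   1.54  7.9 ] 0.02598345686435341
38.149509252987386 [0.41 0.06 2.04]
[-0.07 -0.25  0.07] 30.1417
[0.43 0.35 0.34] 31.5583
top 48 43 [  8.84  47.91 182.98]
top 0 43 [  4.88   0.97 180.08]
top -48 41 [  7.71 -48.91 182.75]
scene 48 25 [  4.13  43.74 177.98]
scene 0 24 [  1.91  -2.8  175.93]
scene -48 23 [  5.73 -53.12 178.5 ]
```

View pics/end.png

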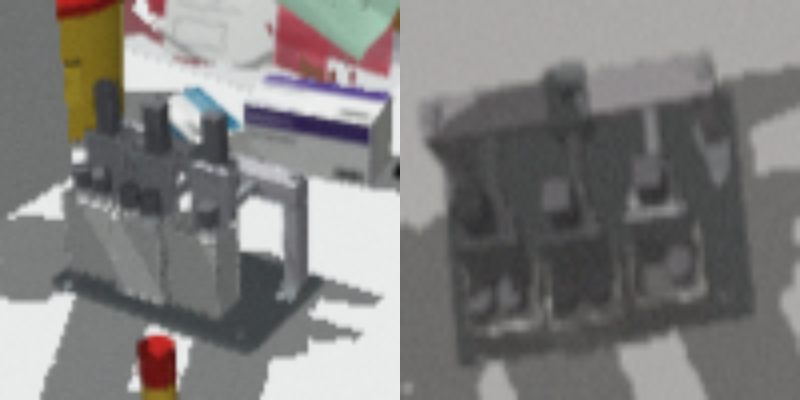

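The picture shows the carrier hanging upright between the neighbours. Its handle top is about 3 mm below theirs, which matches the stop height I felt. The neighbours have not moved and the gripper is clear, so I'll hand the job in.

```bash
python3 -c "
from workcell import ticket
print(ticket.close_job())"
```

```text
the job is handed in; nothing more can be done
None
```

The carrier is snapped onto the middle bar and released, with the neighbours unmoved, and the job was handed in at about 32 s; I judged it fully home (and so the pin pushed in) from the snap, the hard stop and the handle height, not by reading the pin itself.

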